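# Click-test the canister lids and set the worn one aside

## Task

Before we refill these canisters, press the orange button on each lid fully down and let go. Leave the ones whose button stays down standing where they are on the black service tray; lift the one whose button pops back up and set it down gently, upright, on the free part of the brown return tray. Don't knock over or shift the dish, the cup or the tongs.

Things in the scene. Friction and masses are not known exactly. Their poses are not given: they have to be found in the camera images.
- canister_a: empty clear plastic canister with white push-button lid, one of three alike on the service tray: 62 x 62 mm body 66 mm tall, lid 60 x 60 mm up to 78 mm, round orange button 37 mm across in mid-lid. Loose, 0.15 to 0.32 kg; the lid stays on. Origin: centre of underside; z up, x, y along its sides. Grip the body across two facing sides, 35 to 60 mm up
- canister_a_button (a joint): push button of canister_a, m: 0 = up (9 mm proud of the lid), 0.0075 = fully down (1.5 mm proud, end stop). Light push straight down, at most 5 N. A sound one goes over centre at 0.0045 and stays down when let go (a second push changes nothing); a worn one springs back to 0. Just one of the three is worn; it shows only on pressing
- canister_a_top (a point): middle of the top of canister_a's orange button: 87 mm above the canister's underside when up, 79.5 mm when fully down; moves with the button
- canister_b: empty clear plastic canister with white push-button lid, one of three alike on the service tray: 62 x 62 mm body 66 mm tall, lid 60 x 60 mm up to 78 mm, round orange button 37 mm across in mid-lid. Loose, 0.15 to 0.32 kg; the lid stays on. Origin: centre of underside; z up, x, y along its sides. Grip the body across two facing sides, 35 to 60 mm up
- canister_b_button (a joint): push button of canister_b, m: 0 = up (9 mm proud of the lid), 0.0075 = fully down (1.5 mm proud, end stop). Light push straight down, at most 5 N. A sound one goes over centre at 0.0045 and stays down when let go (a second push changes nothing); a worn one springs back to 0. Just one of the three is worn; it shows only on pressing
- canister_b_top (a point): middle of the top of canister_b's orange button: 87 mm above the canister's underside when up, 79.5 mm when fully down; moves with the button
- canister_c: empty clear plastic canister with white push-button lid, one of three alike on the service tray: 62 x 62 mm body 66 mm tall, lid 60 x 60 mm up to 78 mm, round orange button 37 mm across in mid-lid. Loose, 0.15 to 0.32 kg; the lid stays on. Origin: centre of underside; z up, x, y along its sides. Grip the body across two facing sides, 35 to 60 mm up
- canister_c_button (a joint): push button of canister_c, m: 0 = up (9 mm proud of the lid), 0.0075 = fully down (1.5 mm proud, end stop). Light push straight down, at most 5 N. A sound one goes over centre at 0.0045 and stays down when let go (a second push changes nothing); a worn one springs back to 0. Just one of the three is worn; it shows only on pressing
- canister_c_top (a point): middle of the top of canister_c's orange button: 87 mm above the canister's underside when up, 79.5 mm when fully down; moves with the button
- service_tray: black plastic serving tray, 150 (x) x 350 (y) x 12 mm, fixed, walls 4 mm, inner floor 4 mm up; the canisters stand on it in a row along its y axis, about 108 mm apart. Origin: centre of the underside
- return_tray: brown return tray, 220 (x) x 280 (y) x 18 mm, fixed, walls 5 mm, inner floor 5 mm up; a used dish stands on its -y half, its +y half is free. Origin: centre of the underside
- dish: small white side dish, round, 90 mm across, 32 mm tall, loose, on the return tray; bystander. Origin: centre of the underside
- cup: steel drinking cup, 72 mm across, 78 mm tall, loose, on the table; bystander. Origin: centre of the underside
- tongs: steel grill tongs, about 220 mm long (along their y axis), 45 mm wide, 14 mm tall, loose, lying on the table; bystander. Origin: on the table under their middle
Things that resemble listed ones, but are neither listed nor needed, are in the scene too. Leave any yellow look-alike of the canister_c alone.

How it is judged (in metres and radians):
On the way, in this order (a step that is already met when the one before it is completed fails the run):
1. the worn button has been pressed fully down (value of joint canister_b_button above 0.0065 m), for 0.05 s.
2. its canister is lifted off the service tray (z of canister_b in the frame of service_tray above 0.03 m and angle between canister_b's own z axis and vertical below 0.6 rad and contact force between the fingers and canister_b above 0.5 N), for 0.1 s.
At the end, for the whole second after the job is handed in: the two sound canisters stand upright on the service tray within 30 mm of where they were, buttons down (joint above 6.5 mm); the worn one, its button up again, stands upright (tilt under 0.08 rad) and at rest on the floor of the return tray, let go (value of joint each of canister_a_button, canister_c_button above 0.0065 m and distance of each of canister_a, canister_c from where it was at the start of the episode below 0.03 m and angle between each of canister_a, canister_c, canister_b's own z axis and vertical below 0.08 rad and linear speed of each of canister_a, canister_c, canister_b below 0.02 m/s and x of canister_a in the frame of service_tray between -0.075 and 0.075 m and y of canister_a in the frame of service_tray between -0.175 and 0.175 m and z of canister_a in the frame of service_tray between 0 and 0.009 m and x of canister_c in the frame of service_tray between -0.075 and 0.075 m and y of canister_c in the frame of service_tray between -0.175 and 0.175 m and z of canister_c in the frame of service_tray between 0 and 0.009 m and value of joint canister_b_button below 0.003 m and x of canister_b in the frame of return_tray between -0.08 and 0.08 m and y of canister_b in the frame of return_tray between -0.11 and 0.11 m and z of canister_b in the frame of return_tray between 0.001 and 0.009 m); the robot touches nothing.
It fails at once if a sound canister is lifted or tipped (z of any of canister_a, canister_c in the frame of service_tray above 0.03 m or angle between any of canister_a, canister_c's own z axis and vertical above 0.4 rad).
It fails at once if the worn canister is tipped over (angle between canister_b's own z axis and vertical above 0.7 rad).
It fails at once if the worn canister is dropped (falls free by over about 12 mm) or banged down on the return tray ((linear speed of canister_b above 0.5 m/s and contact force between the fingers and canister_b below 0.1 N) or contact force between canister_b and return_tray above 80 N).
It fails at once if the dish, cup or tongs are shifted by over 30 mm or tipped (distance of any of dish, cup, tongs from where it was at the start of the episode above 0.03 m or angle between any of dish, cup's own z axis and vertical above 0.4 rad).
It also fails if it takes over 59 s, if anything falls off the work surface, if the arm or the gripper's body presses on something with over 40 N, if the wrist force passes 120 N, or if a joint passes its speed limit or range.

## Robot

A 7-joint arm with a two-finger parallel gripper is mounted at the origin on the work surface. World frame = base frame: x ahead of the robot, y to its left, z up, the work surface at z = 0. Lengths are in mm, angles in rad, forces in N, time in s.
With the tool pointing down it reaches from about 400 to 875 mm from the base axis. Payload 4.4 kg.
Tool frame: the origin (TCP) lies midway between the tips of the shut fingers; the grasp point (between the pads) lies 19 mm behind it; z points along the fingers, y is the line along which they close (so a half turn about z gives the same grasp; the last joint's range is limited). The gripper opens to 85 mm and grips with 20 to 120 N. Pads are 22 mm wide; open, the fingers measure 114 mm over their backs; the gripper's body (76 mm by 85 mm) begins 54 mm behind the grasp point. The pads swing forward as they close: fully open they stand 13 mm farther back than shut.
Start: joints at [-1.415, 0.628, 0.038, 1.517, -0.027, 0.996, -0.02], TCP at [142.965, 634.097, 231.313] pointing down, gripper open.
Joint ranges: [-3.06, 3.06], [-0.37, 2.12], [-1.25, 1.32], [0.18, 2.47], [-1.1, 4.24], [0.23, 1.98], [-2.94, 2.94]. Speed limits (rad/s): [2.57, 2.57, 3.14, 3.14, 3.14, 3.14, 3.14].

## Interface

Orientations are given as [roll, pitch, yaw] about the fixed x, y, z axes, in that order (R = Rz(yaw) Ry(pitch) Rx(roll)).
In Python, from cell import readout, optics, order gives the robot as it stands.
- The arm moves only by the shell command python3 -m jog 'ROWS'. ROWS is a JSON object of lists of equal length, an entry for each row: "claw": the opening, from 0 (shut) to 1 (fully open); "xyz": the shift along the tool's x, y, z each as a share of 0.1 m, from -1 to 1, a list of three; "twist": the turn, a rotation vector about the tool's x, y, z each as a share of 180 degrees, from -1 to 1, a list of three. A call has 1 to 12 rows; each row shifts and turns the commanded pose from where the row before left it, along the tool's axes as they then stand; what a row does not reach is not made up. A row lasts 1/8 s, in which the tool goes at most 62.5 mm and 10.7 degrees, less where a joint would pass 70% of its speed; a pose out of reach is approached as far as the arm can. A call with a number of a shift or a turn outside -1 to 1 is refused whole. A call with a gripper value outside its range is refused whole. The fingers move at their own pace and stop on an object; the grip force is fixed at half the most. Time passes only in rows, so rows that do not move let the fingers close. It gives the time, the measured TCP pose, the force, the opening and the grip force at its end, in the units of the state.
- readout.read_state(): the state, without advancing time (a new reading comes with each control period).
- optics.get_image(name): name is "side" or "top"; returns a dict with "color" (480x640x3 uint8, red, green, blue), "fovy" (degrees; the focal length in pixels is half the picture's height over the tangent of half this angle, whatever the lens; pixels are square), "cx", "cy" (the principal point, pixels), "view" (4x4, takes a point from world to camera coordinates). Camera axes: x right, y up, looking along -z (the intrinsics and any distortion apply to the point x, -y, -z); pixel columns grow to the right and rows downward; lengths in mm; the calibration is good to about 2 mm. A picture is of the moment at which its call begins. There is no depth.
- order.finish_job(): hands the job in; it is judged then, once.
Trained networks look in the newest picture that a camera, given by its name, has taken for a name from the list of things; names that differ only in an ending like _2 or _b are one class to them, and where a whole thing is asked for, a point or a joint stands for the part that bears it (a point fixed in the world has none). Each returns a list of dicts, best first, with "score" (0 to 1); they miss things now and then, are a little off and sometimes report something else, mostly with a low value. They report only what shows in the picture. A call takes as long as a camera call. They do not tell look-alikes from the thing itself.
- optics.boxes_of(camera, label): "rect" ([left, top, width, height] in pixels, round what is visible of it).
The state is a dict: "clock": time; "qpos": joint angles; "qd": joint speeds; "tau": joint torques, N m; "eef_pos": TCP position; "tool_rot": TCP orientation; "force": force on the tool from outside, world axes, zero at the start; "torque": the same for the moment, N m; "width": finger opening in mm; "gripper_force": force on a finger pad.
Only numpy, scipy, OpenCV 4.12 (cv2) and the standard library are available. Lean on these libraries where they do the work, as an engineer would, in place of code of your own. Each camera call takes 0.05 s, during which the arm holds its last target. There are 200 camera calls.

## Working session

There is one attempt and no reset: what is moved stays moved. The work goes in short steps, Python scripts to look and compute and a shell command to move; the robot and the scene stay as the last step left them, time stands still between calls to the robot, and variables do not carry over. Pictures are saved under pics/ and viewed, at most 10 in all, crops included, and the job is handed in when it is done.

```bash
mkdir -p pics; cat > h.py <<'E'
import numpy as np, cv2
from cell import readout, optics, order
def proj(im,P):
    v=np.array(im["view"]);p=v@np.append(P,1.);f=240/np.tan(np.radians(im["fovy"])/2)
    return np.array([im["cx"]+f*p[0]/-p[2], im["cy"]+f*-p[1]/-p[2]])
def ray(im,u,w):
    v=np.array(im["view"]);f=240/np.tan(np.radians(im["fovy"])/2)
    R=v[:3,:3];c=-R.T@v[:3,3];d=R.T@np.array([(u-im["cx"])/f,-(w-im["cy"])/f,-1]);return c,d/np.linalg.norm(d)
def onz(im,u,w,z):
    c,d=ray(im,u,w);return c+d*(z-c[2])/d[2]
def tri(a,b):
    (c1,d1),(c2,d2)=a,b
    s=np.linalg.lstsq(np.stack([d1,-d2],1),c2-c1,rcond=None)[0]
    p,q=c1+d1*s[0],c2+d2*s[1];return (p+q)/2,np.linalg.norm(p-q)
E
python3 - <<'E'
from h import *
for n in("side","top"):
    im=optics.get_image(n);cv2.imwrite(f"pics/{n}0.png",im["color"][...,::-1])
    print(n,im.keys(),im["fovy"],im["cx"],im["cy"],np.round(im["view"],3).tolist())
    for l in("canister_a","canister_a_button","service_tray","return_tray","dish","cup","tongs"):
        print(l,[(round(r["score"],2),np.round(r["rect"]).tolist()) for r in optics.boxes_of(n,l)])
print(readout.read_state())
E
```

```text
side dict_keys(['color', 'fovy', 'cx', 'cy', 'view']) 46.03959777989411 330.569169020748 231.53126939922038 [[0.946, -0.324, 0.016, -624.234], [0.177, 0.557, 0.811, -173.971], [-0.272, -0.765, 0.584, -1151.488], [0.0, 0.0, 0.0, 1.0]]
canister_a [(0.74, [381.0, 290.0, 46.0, 56.0]), (0.66, [319.0, 326.0, 42.0, 54.0]), (0.64, [283.0, 257.0, 40.0, 42.0]), (0.58, [290.0, 287.0, 39.0, 56.0])]
canister_a_button [(0.74, [299.0, 290.0, 20.0, 16.0])]
service_tray [(0.55, [256.0, 275.0, 130.0, 138.0])]
return_tray [(0.77, [226.0, 170.0, 98.0, 76.0])]
dish [(0.64, [264.0, 203.0, 28.0, 22.0]), (0.22, [328.0, 327.0, 22.0, 15.0])]
cup [(0.64, [379.0, 249.0, 34.0, 45.0])]
tongs [(0.81, [309.0, 176.0, 56.0, 44.0])]
top dict_keys(['color', 'fovy', 'cx', 'cy', 'view']) 42.33880803927449 317.1844633591807 239.59386191137588 [[0.012, -1.0, -0.004, -14.061], [0.998, 0.012, 0.06, -629.57], [-0.06, -0.005, 0.998, -1309.994], [0.0, 0.0, 0.0, 1.0]]
canister_a [(0.93, [400.0, 264.0, 38.0, 32.0]), (0.92, [349.0, 255.0, 35.0, 36.0]), (0.67, [448.0, 254.0, 41.0, 36.0]), (0.57, [213.0, 242.0, 40.0, 43.0])]
caniste
[... 404 characters left out ...]
 147.0, 118.0])]
{'clock': 0.8, 'qpos': array([-1.41477885,  0.62836559,  0.03848373,  1.51735733, -0.02696358,
        0.9962758 , -0.01996504]), 'qd': array([ 0.00052409, -0.00142682, -0.00013318,  0.00021944,  0.00084118,
        0.00055133,  0.00064738]), 'tau': array([ 9.44951207e-04, -5.63216686e+01,  1.22576114e+00, -1.93772203e+01,
        1.07366644e-02,  1.47759682e-03,  4.15665411e-06]), 'eef_pos': array([142.98594464, 634.12884346, 231.34913864]), 'tool_rot': array([ 3.14148131e+00, -1.97314782e-05,  2.91981905e+00]), 'force': array([-0.16408743, -1.13489997, -0.6235489 ]), 'torque': array([-0.04202161,  0.0182584 , -0.0083816 ]), 'gripper_force': 0.0, 'width': 85.42789230901485}
```

View pics/side0.png

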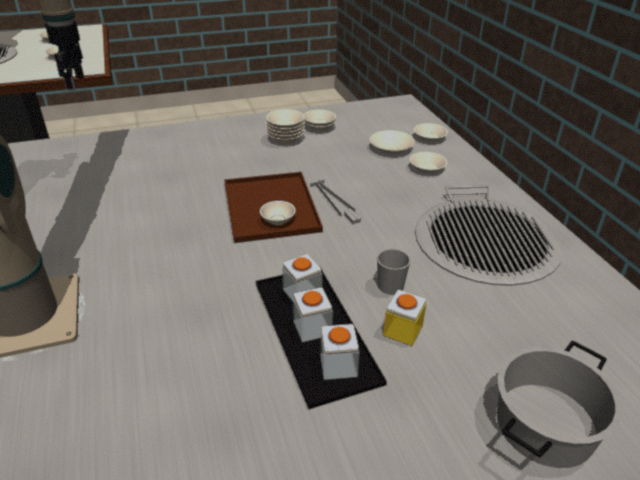

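View pics/top0.png

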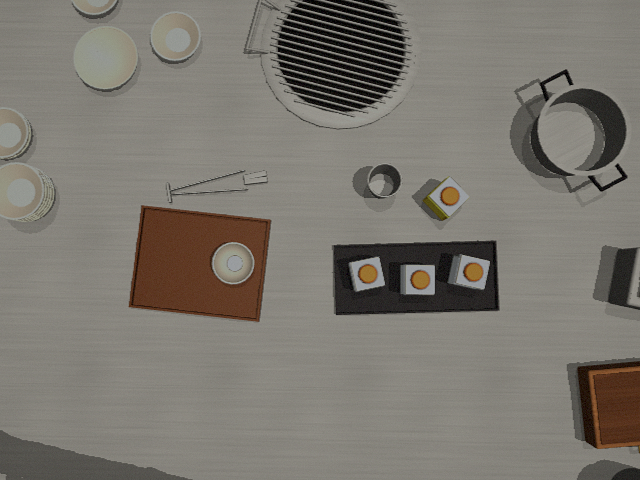

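Side view: three white-lidded canisters on the black tray, with buttons at (302,264), (312,299) and (340,335). A yellow look-alike stands off the tray at (406,302). Top view: the buttons are at (368,273), (420,280) and (473,272), the look-alike at (450,196). The dish is at (233,263) on the brown tray's right (-y) half, so its left half is free.

The three white ones on the tray fit the description; the yellow one doesn't. I'll measure them and make one enlarged crop.

```bash
cat > meas.py <<'E'
from h import *
def orange(im,z=None):
    h=cv2.cvtColor(im["color"],cv2.COLOR_RGB2HSV)
    m=cv2.inRange(h,(3,170,120),(18,255,255))
    n,_,st,c=cv2.connectedComponentsWithStats(m)
    return [(c[i],st[i]) for i in range(1,n) if 60<st[i][4]<700]
if __name__=="__main__":
    S,T=optics.get_image("side"),optics.get_image("top")
    so,to=orange(S),orange(T)
    for c,st in to:
        best=min(((tri(ray(T,*c),ray(S,*d)),d,s2) for d,s2 in so),key=lambda t:t[0][1])
        print("top",c.round(1),st[2:],"side",best[1].round(1),best[2][2:],"P",best[0][0].round(1),"gap",round(best[0][1],1))
    # lid yaw
    g=cv2.cvtColor(T["color"],cv2.COLOR_RGB2HSV)
    cl=T["color"][215:335,325:505]; 
    for (u,v) in [(368,273),(420,280),(473,272)]:
        m=cv2.inRange(g,(0,0,150),(180,70,255))|cv2.inRange(g,(3,150,100),(20,255,255))
        w=np.zeros_like(m);w[v-26:v+26,u-26:u+26]=m[v-26:v+26,u-26:u+26]
        k=max(cv2.findContours(w,0,2)[0],key=cv2.contourArea)
        r=cv2.minAreaRect(k);B=np.array([onz(T,*p,82) for p in cv2.boxPoints(r)])
        e=B[1]-B[0];e2=B[2]-B[1];print("lid",B.mean(0).round(1),"yaw",round(np.degrees(np.arctan2(e[1],e[0]))%90,1),np.linalg.norm(e).round(),np.linalg.norm(e2).round())
    for n,pts,z in[("rtray",[(142,206),(271,219),(259,320),(130,307)],18),("stray",[(333,245),(495,240),(498,310),(336,314)],12),("cup",[(384,167)],78),("dish",[(233,263)],32),("tongs",[(168,200),(265,171),(265,182),(168,185)],10)]:
        P=np.array([onz(T,*p,z)[:2] for p in pts]);print(n,P.round().tolist(),P.mean(0).round(1))
    z=cv2.resize(T["color"][160:330,120:510],None,fx=2,fy=2,interpolation=cv2.INTER_CUBIC)
    z=z[:, :780];cv2.imwrite("pics/crop1.png",z[...,::-1])
E
python3 meas.py
```

```text
top [450.  195.3] [ 17  18 119] side [406.6 301.1] [ 18  13 186] P [ 719.1 -277.2   82.9] gap 1.8
top [473.6 271.5] [17 18 81] side [339.2 334.9] [ 19  15 234] P [ 564.1 -324.3   87.1] gap 1.0
top [368.  273.5] [17 18 71] side [301.5 263.6] [ 16  12 152] P [ 557.5 -110.6   87. ] gap 0.8
top [419.5 279.6] [17 18 67] side [311.9 298. ] [ 18  13 187] P [ 546.9 -215.3   85.4] gap 0.0
lid [ 558.2 -109.7   82. ] yaw 12.8 57.0 58.0
lid [ 548.2 -215.8   82. ] yaw 0.7 55.0 57.0
lid [ 564.4 -323.8   82. ] yaw 78.6 59.0 57.0
rtray [[698.0, 372.0], [673.0, 93.0], [457.0, 115.0], [481.0, 391.0]] [577.1 243. ]
stray [[619.0, -41.0], [634.0, -389.0], [484.0, -395.0], [471.0, -49.0]] [ 551.9 -218.4]
cup [[778.0, -143.0]] [ 777.7 -142.7]
dish [[577.0, 171.0]] [577.1 171.2]
tongs [[712.0, 318.0], [778.0, 109.0], [754.0, 108.0], [745.0, 319.0]] [747.5 213.6]
```

View pics/crop1.png

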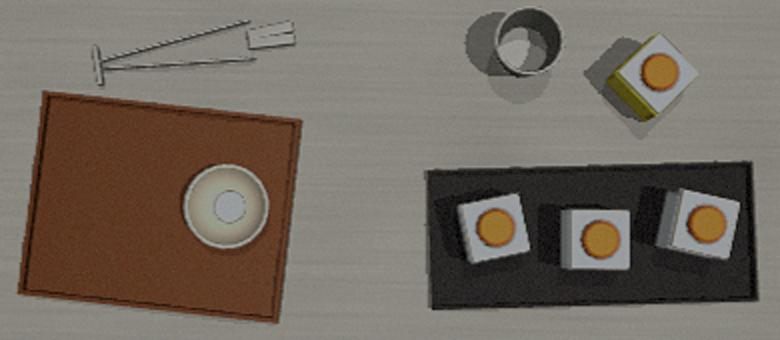

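The crop confirms it: three white-lidded canisters in the black tray and the yellow one outside it. The heights (85–87 measured, 91 expected) and the 105–109 mm spacing fit. I'll turn the tool to yaw 90°, shut the fingers and travel over.

```bash
python3 -m jog '{"claw":[0,0,0,0,0,0,0,0,0,0,0,0],"xyz":[[0,0,0],[0,0,0],[0,0,0],[0,0,0],[0,0,0],[0,0,0],[0,0,0],[0,0,0],[-0.4,0.3,0],[-0.4,0.3,0],[-0.4,0.3,0],[-0.4,0.3,0]],"twist":[[0,0,0.0537],[0,0,0.0537],[0,0,0.0537],[0,0,0.0537],[0,0,0.0537],[0,0,0.0537],[0,0,0.0537],[0,0,0.0537],[0,0,0],[0,0,0],[0,0,0],[0,0,0]]}'
```

```text
clock: 2.4
eef_pos: [263.7, 472.9, 231.5]
tool_rot: [3.141, -0.001, 1.571]
force: [0.2, 0.4, -0.3]
width: 0.0
gripper_force: 0.0
```

```bash
python3 -m jog '{"claw":[0,0,0,0,0,0,0,0,0,0,0,0],"xyz":[[-0.486,0.245,0],[-0.486,0.245,0],[-0.486,0.245,0],[-0.486,0.245,0],[-0.486,0.245,0],[-0.486,0.245,0],[-0.486,0.245,0],[-0.486,0.245,0],[-0.486,0.245,0.1],[-0.486,0.245,0.2],[-0.486,0.245,0.2],[-0.486,0.245,0.2]],"twist":[[0,0,0],[0,0,0],[0,0,0],[0,0,0],[0,0,0],[0,0,0],[0,0,0],[0,0,0],[0,0,0],[0,0,0],[0,0,0],[0,0,0]]}'
```

```text
clock: 3.9
eef_pos: [557.5, -110.8, 160.8]
tool_rot: [3.141, -0.0, 1.571]
force: [-0.2, 0.5, -0.2]
width: 0.2
gripper_force: 0.0
```

```bash
python3 -m jog '{"claw":[0,0,0,0,0,0,0,0],"xyz":[[0,0,0.3],[0,0,0.3],[0,0,0.06],[0,0,0.04],[0,0,0.03],[0,0,0.03],[0,0,0.02],[0,0,0]],"twist":[[0,0,0],[0,0,0],[0,0,0],[0,0,0],[0,0,0],[0,0,0],[0,0,0],[0,0,0]]}'
```

```text
clock: 4.9
eef_pos: [556.9, -109.3, 83.6]
tool_rot: [3.141, -0.0, 1.57]
force: [-0.3, 1.3, 1.4]
width: 0.6
gripper_force: 1.0
```

```bash
python3 -m jog '{"claw":[0,0,0,0],"xyz":[[0,0,0.015],[0,0,0.015],[0,0,0],[0,0,0]],"twist":[[0,0,0],[0,0,0],[0,0,0],[0,0,0]]}'
```

```text
clock: 5.4
eef_pos: [557.0, -109.3, 83.3]
tool_rot: [3.14, -0.001, 1.57]
force: [-6.2, 2.4, 25.7]
width: 0.0
gripper_force: 12.8
```

```bash
python3 -m jog '{"claw":[0,0,0,0,0,0],"xyz":[[0,0,-0.2],[0,0,-0.3],[0,0,-0.2],[-0.36,-0.03,0],[-0.36,-0.03,0],[-0.34,-0.04,0]],"twist":[[0,0,0],[0,0,0],[0,0,0],[0,0,0],[0,0,0],[0,0,0]]}'; cat > look.py <<'E'
from meas import *
import sys
S=optics.get_image("side")
for c,st in orange(S): print(c.round(1),st[2:])
cv2.imwrite(f"pics/{sys.argv[1]}.png",cv2.resize(S["color"][240:360,250:410],None,fx=5,fy=5,interpolation=cv2.INTER_CUBIC)[...,::-1])
E
python3 look.py l1
```

```text
clock: 6.15
eef_pos: [546.3, -216.5, 150.3]
tool_rot: [3.141, 0.0, 1.57]
force: [0.3, 0.0, 0.5]
width: 0.1
gripper_force: 0.0
[299.  264.9] [ 8  9 61]
[311.8 297.9] [ 18  13 189]
[406.5 301.1] [ 18  13 187]
[339.1 335. ] [ 19  15 236]
```

View pics/l1.png

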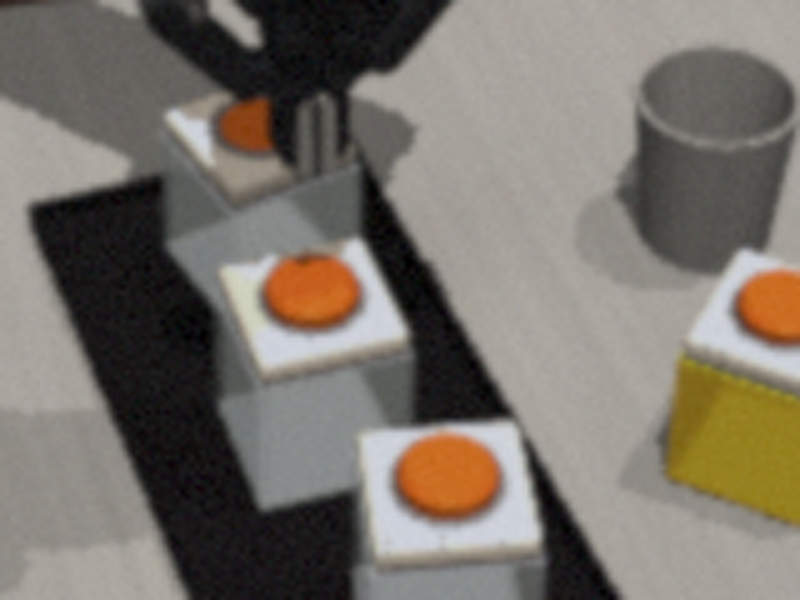

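The left button (crop 250,125) is half hidden by the finger, so I'll judge it later. Next I press the middle one.

```bash
python3 -m jog '{"claw":[0,0,0,0,0,0,0,0,0],"xyz":[[0,0.01,0.3],[0.01,0,0.25],[0,0,0.05],[0,0,0.03],[0,0,0.03],[0,0,0.02],[0,0,0.015],[0,0,0],[0,0,0]],"twist":[[0,0,0],[0,0,0],[0,0,0],[0,0,0],[0,0,0],[0,0,0],[0,0,0],[0,0,0],[0,0,0]]}'
```

```text
clock: 7.32
eef_pos: [548.1, -214.6, 83.4]
tool_rot: [3.139, -0.0, 1.57]
force: [-3.6, 1.5, 16.6]
width: -0.2
gripper_force: 8.4
```

```bash
python3 -m jog '{"claw":[0,0,0,0,0,0],"xyz":[[0,0,-0.2],[0,0,-0.3],[0,0,-0.2],[-0.37,0.05,0],[-0.36,0.05,0],[-0.36,0.06,0]],"twist":[[0,0,0],[0,0,0],[0,0,0],[0,0,0],[0,0,0],[0,0,0]]}'; python3 look.py l2; python3 -m jog '{"claw":[0,0,0,0,0,0,0,0,0],"xyz":[[0,0,0.3],[0,0,0.25],[0,0,0.05],[0,0,0.03],[0,0,0.03],[0,0,0.02],[0,0,0.015],[0,0,0],[0,0,0]],"twist":[[0,0,0],[0,0,0],[0,0,0],[0,0,0],[0,0,0],[0,0,0],[0,0,0],[0,0,0],[0,0,0]]}'
```

```text
clock: 8.07
eef_pos: [563.8, -324.5, 151.4]
tool_rot: [3.141, 0.0, 1.57]
force: [1.1, -0.3, -0.5]
width: 0.1
gripper_force: 0.0
[301.6 264.6] [ 15  10 106]
[311.9 298.9] [ 16  11 136]
[406.5 301.2] [ 18  13 189]
[339.  334.9] [ 19  15 239]
clock: 9.25
eef_pos: [563.7, -323.5, 83.4]
tool_rot: [3.14, 0.0, 1.57]
force: [-4.5, 3.5, 14.1]
width: 0.1
gripper_force: 6.9
```

Both pressed buttons shrank in the side view (area 152→106 and 189→136), so they stayed down. I'll lift clear and check all three.

```bash
python3 -m jog '{"claw":[0,0,0,0,0,0,0],"xyz":[[0,0,-0.2],[0,0,-0.3],[0,0,-0.2],[0,-0.4,-0.2],[0,-0.4,-0.2],[0,-0.3,0],[0,0,0]],"twist":[[0,0,0],[0,0,0],[0,0,0],[0,0,0],[0,0,0],[0,0,0],[0,0,0]]}'; python3 look.py l3; python3 meas.py
```

```text
clock: 10.12
eef_pos: [451.5, -324.2, 192.6]
tool_rot: [3.141, 0.001, 1.567]
force: [1.0, -0.4, -1.3]
width: 0.1
gripper_force: 0.0
[311.9 298.9] [ 16  11 134]
[406.5 301.1] [ 18  13 189]
[339.1 334.9] [ 19  15 235]
top [449.8 195.7] [17 18 82] side [406.5 301.1] [ 18  13 185] P [ 718.6 -277.1   82.9] gap 1.0
top [472.5 271.7] [17 18 75] side [339.1 334.9] [ 19  15 237] P [ 564.2 -322.7   85.2] gap 0.2
lid [ 558.5 -110.1   82. ] yaw 12.8 58.0 58.0
lid [ 548.2 -216.8   82. ] yaw 0.7 57.0 57.0
lid [ 564.4 -323.8   82. ] yaw 77.9 59.0 58.0
rtray [[698.0, 372.0], [673.0, 93.0], [457.0, 115.0], [481.0, 391.0]] [577.1 243. ]
stray [[619.0, -41.0], [634.0, -389.0], [484.0, -395.0], [471.0, -49.0]] [ 551.9 -218.4]
cup [[778.0, -143.0]] [ 777.7 -142.7]
dish [[577.0, 171.0]] [577.1 171.2]
tongs [[712.0, 318.0], [778.0, 109.0], [754.0, 108.0], [745.0, 319.0]] [747.5 213.6]
```

View pics/l3.png

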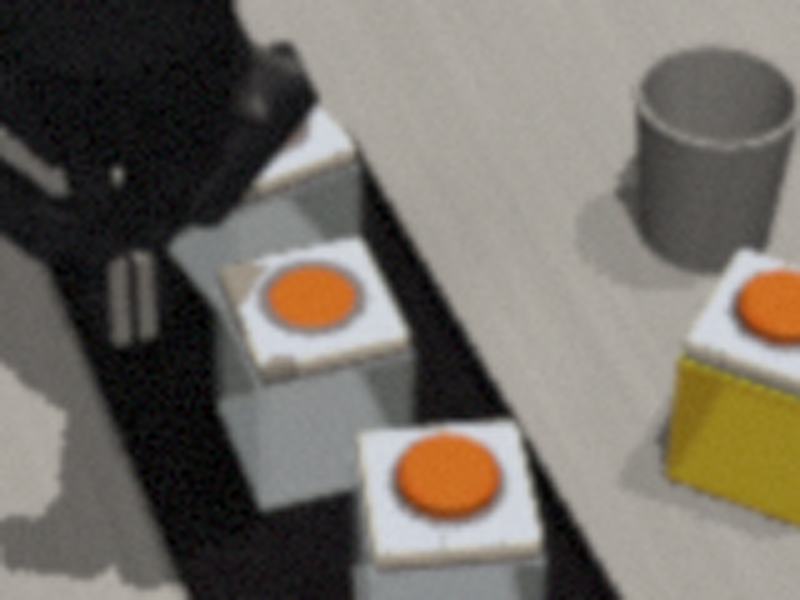

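The middle button sits flush with its ring (crop 312,297). The right one stands proud (crop 447,475), unchanged in area (236→235), although it reached the stop at 14 N. So the right canister is the worn one. I'll grip it across its ±x faces at yaw 78.5°.

```bash
python3 -m jog '{"claw":[1,1,1,1,1,1,1],"xyz":[[0,0.4,0],[0.01,0.4,0],[0,0.32,0],[0,0,0],[0,0,0],[0,0,0.4],[0,0,0.4]],"twist":[[0,0,0],[0,0,0],[0,0,0],[0,0,0.032],[0,0,0.032],[0,0,0],[0,0,0]]}'
```

```text
clock: 11.15
eef_pos: [567.3, -321.8, 110.3]
tool_rot: [3.14, 0.0, 1.371]
force: [1.5, -0.1, -0.8]
width: 85.6
gripper_force: 0.0
```

```bash
python3 -m jog '{"claw":[1,1,1,1,1,0.5,0,0,0,0,0],"xyz":[[-0.02,-0.026,0],[0,0,0.2],[0,0,0.3],[0,0,0.2],[0,0,0.05],[0,0,0],[0,0,0],[0,0,0],[0,0,0],[0,0,0],[0,0,0]],"twist":[[0,0,0],[0,0,0],[0,0,0],[0,0,0],[0,0,0],[0,0,0],[0,0,0],[0,0,0],[0,0,0],[0,0,0],[0,0,0]]}'
```

```text
clock: 12.52
eef_pos: [563.3, -324.5, 37.6]
tool_rot: [3.139, 0.001, 1.369]
force: [0.3, -0.5, 5.9]
width: 60.9
gripper_force: 67.6
```

It is gripped, but the pads stand back at this opening and may be a bit high. I'll regrip 9 mm lower, then lift.

```bash
python3 -m jog '{"claw":[1,1,1,1,0,0,0,0,0,0],"xyz":[[0,0,0],[0,0,0],[0,0,0.05],[0,0,0.04],[0,0,0],[0,0,0],[0,0,0],[0,0,0],[0,0,0],[0,0,0]],"twist":[[0,0,0],[0,0,0],[0,0,0],[0,0,0],[0,0,0],[0,0,0],[0,0,0],[0,0,0],[0,0,0],[0,0,0]]}'; python3 -m jog '{"claw":[0,0,0,0,0,0,0,0],"xyz":[[0,0,-0.03],[0,0,-0.07],[0,0,-0.15],[0,0,-0.2],[0,0,-0.2],[0,0,-0.2],[0,0,-0.15],[0,0,0]],"twist":[[0,0,0],[0,0,0],[0,0,0],[0,0,0],[0,0,0],[0,0,0],[0,0,0],[0,0,0]]}'
```

```text
clock: 13.78
eef_pos: [562.4, -323.8, 27.3]
tool_rot: [3.142, 0.0, 1.369]
force: [0.2, -1.2, -1.8]
width: 61.6
gripper_force: 61.7
clock: 14.78
eef_pos: [563.2, -324.4, 129.0]
tool_rot: [3.139, 0.001, 1.369]
force: [-0.4, -0.3, -3.3]
width: 61.7
gripper_force: 61.5
```

```bash
python3 -m jog '{"claw":[0,0,0,0,0,0,0,0,0,0,0,0],"xyz":[[0.2,-0.034,-0.1],[0.35,-0.06,-0.1],[0.5,-0.086,0],[0.5,-0.086,0],[0.5,-0.086,0],[0.5,-0.086,0],[0.5,-0.086,0],[0.5,-0.086,0],[0.5,-0.086,0],[0.5,-0.086,0],[0.5,-0.086,0],[0.5,-0.086,0]],"twist":[[0,0,0],[0,0,0],[0,0,0],[0,0,0],[0,0,0],[0,0,0],[0,0,0],[0,0,0],[0,0,0],[0,0,0],[0,0,0],[0,0,0]]}'; python3 -m jog '{"claw":[0,0,0,0,0,0,0],"xyz":[[0.3,-0.052,0],[0.2,-0.034,0],[0.1,-0.017,0],[0.08,-0.014,0.1],[0,0,0.3],[0,0,0.3],[0,0,0]],"twist":[[0,0,0],[0,0,0],[0,0,0],[0,0,0],[0,0,0],[0,0,0],[0,0,0]]}'
python3 - <<'E'
from h import *
for n,s in(("side",(slice(130,290),slice(190,400))),("top",(slice(170,340),slice(110,340)))):
    im=optics.get_image(n);cv2.imwrite(f"pics/{n}p.png",cv2.resize(im["color"][s],None,fx=3,fy=3,interpolation=cv2.INTER_CUBIC)[...,::-1])
E
```

```text
clock: 16.27
eef_pos: [578.3, 242.1, 146.9]
tool_rot: [-3.14, 0.0, 1.37]
force: [1.7, 0.5, -2.3]
width: 61.2
gripper_force: 61.4
clock: 17.15
eef_pos: [580.3, 305.7, 74.5]
tool_rot: [-3.137, 0.004, 1.367]
force: [-0.2, 0.9, -3.2]
width: 61.3
gripper_force: 61.2
```

View pics/sidep.png

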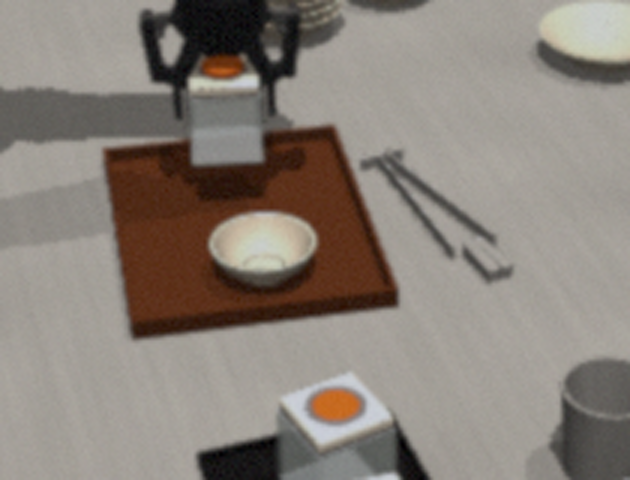

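The canister (crop 225,120) hangs upright over the free half, and the left service canister's button (crop 337,405) is flush. I'll lower it; contact should come at TCP z ≈ 28.

```bash
python3 -m jog '{"claw":[0,0,0,0,0,0,0,0],"xyz":[[0,0,0.2],[0,0,0.12],[0,0,0.06],[0,0,0.03],[0,0,0.02],[0,0,0.01],[0,0,0.01],[0,0,0]],"twist":[[0,0,0],[0,0,0],[0,0,0],[0,0,0],[0,0,0],[0,0,0],[0,0,0],[0,0,0]]}'
```

```text
clock: 18.25
eef_pos: [582.3, 308.1, 32.4]
tool_rot: [3.142, -0.0, 1.369]
force: [-0.8, -1.3, -2.9]
width: 61.6
gripper_force: 61.3
```

```bash
python3 -m jog '{"claw":[0,0,0,0,0,0],"xyz":[[0,0,0.01],[0,0,0.01],[0,0,0.01],[0,0,0.01],[0,0,0],[0,0,0]],"twist":[[0,0,0],[0,0,0],[0,0,0],[0,0,0],[0,0,0],[0,0,0]]}'
```

```text
clock: 19.0
eef_pos: [582.3, 308.0, 28.3]
tool_rot: [-3.142, -0.0, 1.369]
force: [0.1, 0.0, -2.5]
width: 61.1
gripper_force: 61.6
```

```bash
python3 -m jog '{"claw":[0,0,0,0],"xyz":[[0,0,0.01],[0,0,0.005],[0,0,0],[0,0,0]],"twist":[[0,0,0],[0,0,0],[0,0,0],[0,0,0]]}'
```

```text
clock: 19.5
eef_pos: [582.3, 308.0, 28.3]
tool_rot: [-3.141, -0.001, 1.369]
force: [-2.8, -0.8, 6.9]
width: 61.6
gripper_force: 62.5
```

Contact at z = 28.3 with 7 N. I'll release, rise straight up and check.

```bash
python3 -m jog '{"claw":[0.9,1,1,1,1,1,1,1,1,1],"xyz":[[0,0,0],[0,0,0],[0,0,0],[0,0,-0.1],[0,0,-0.3],[0,0,-0.4],[0,0,-0.4],[0,0,-0.3],[0,0,-0.2],[0,0,0]],"twist":[[0,0,0],[0,0,0],[0,0,0],[0,0,0],[0,0,0],[0,0,0],[0,0,0],[0,0,0],[0,0,0],[0,0,0]]}'; python3 -m jog '{"claw":[1,1,1,1],"xyz":[[0,-0.5,0],[0,-0.5,0],[0,-0.4,0],[0,0,0]],"twist":[[0,0,0],[0,0,0],[0,0,0],[0,0,0]]}'
python3 - <<'E'
from h import *
S,T=optics.get_image("side"),optics.get_image("top")
a=cv2.resize(S["color"][150:390,200:420],(550,600));b=cv2.resize(T["color"][180:330,125:255],(250,288))
c=np.zeros((600,800,3),np.uint8);c[:,:550]=a;c[:288,550:]=b
cv2.imwrite("pics/end.png",c[...,::-1])
E
python3 meas.py
```

```text
clock: 20.75
eef_pos: [583.5, 308.3, 199.1]
tool_rot: [3.138, -0.003, 1.369]
force: [0.0, -0.6, -0.1]
width: 85.7
gripper_force: 0.0
clock: 21.25
eef_pos: [440.8, 337.3, 195.7]
tool_rot: [-3.137, 0.002, 1.373]
force: [0.9, 0.4, -0.3]
width: 85.0
gripper_force: 0.0
top [450.3 195.2] [ 17  18 109] side [406.6 301.1] [ 18  13 188] P [ 719.  -277.7   83.3] gap 2.2
top [162.  258.9] [ 17  18 243] side [265.3 166.6] [12  8 76] P [582.1 308.   87.5] gap 1.2
lid [ 558.3 -110.    82. ] yaw 12.8 58.0 58.0
lid [ 548.2 -216.8   82. ] yaw 0.7 57.0 57.0Traceback (most recent call last):
  File "meas.py", line 19, in <module>
    k=max(cv2.findContours(w,0,2)[0],key=cv2.contourArea)
ValueError: max() iterable argument is empty
```

View pics/end.png

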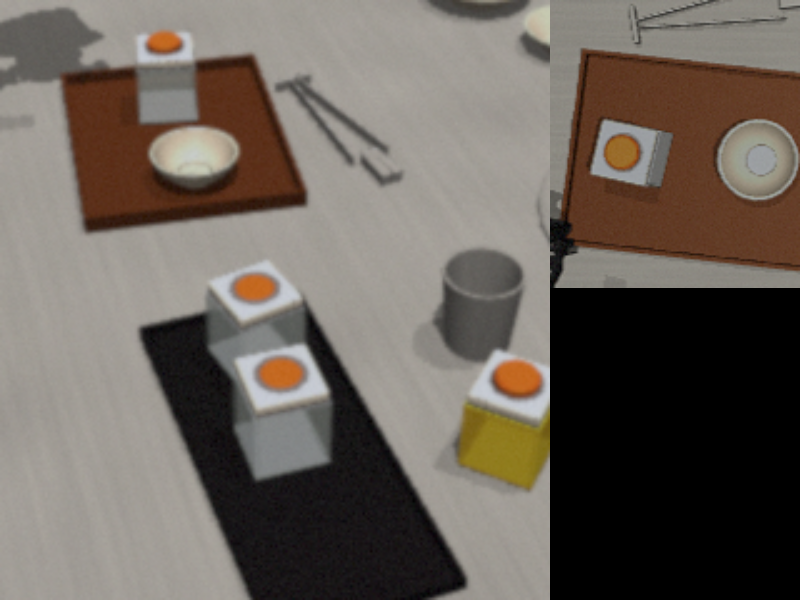

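The worn canister stands upright on the return tray (165,75) with its button up. Both sound ones, (255,290) and (280,375), are in place with buttons flush, and the dish, cup and tongs haven't moved. Handing in.

```bash
python3 -c "
from cell import order;print(order.finish_job())"
```

```text
the job is handed in; nothing more can be done
None
```

The job is handed in, with no verdict shown: all three buttons were pressed, the two sound canisters stayed in place with buttons down, and the worn one stands upright on the free half of the return tray.

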